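# Prop open the lid of a bench-top parts washer

### The job

The parts washer's lid is only leaning back, loose. Unclip the prop rod inside the basin and swing it up, lower the lid gently onto it - never let it fall - and work the rod's end along the bar under the lid until it drops fully into the bar's notch, so that the rod alone holds the lid open. Leave the small black cap in the basin and the wrist pin standing behind the washer where they are.

Things in the scene. Friction and masses are not known exactly. Their poses are not given: they have to be found in the camera images.
- washer: Grey sheet-steel parts washer: a basin open on top, 180 mm (its x) by 140 mm (its y), on a round pedestal fixed to the bench. Origin: under its centre, at the bench top; its x points from its front to the hinge side, z up. Basin walls 4 mm thick, inner floor 94 mm and rim 148 mm above the origin.
- rod_pivot (a point): Pivot of the prop rod, inside the basin near its front wall: 77 mm in front of the basin's centre, 10 mm to its +y side, 134 mm above the bench. The rod swings in the upright plane through this point along the washer's x. Axes as the washer's.
- rod (a joint): Angle of the prop rod, a straight plain steel bar 10 mm in diameter, 146 mm from pivot to centre of its round end. 0: level in its clip, pointing to the hinge side; 1.57: upright. The clip is an open fork 124 mm from the pivot; its sprung ball lets the rod out upward at about 5 N pull at mid-rod. The pivot is stiff (0.3 N m): the rod stays where it is left, also under the resting lid.
- rod_mid (a point): Point on the rod's centre line 75 mm from the pivot, a good place to grasp it; at least 50 mm free on either side. Its x axis runs along the rod to the free end, y along the pivot.
- rod_tip (a point): Centre of the rod's round end (radius 5 mm), 146 mm from the pivot. On the catch's bar it stands 15 mm off the lid's underside and slides with little friction; swung along the bar it drops into the notch (5 mm off the underside), whose far wall then stops it. The catch itself does not shift.
- lid (a joint): Angle of the lid: 0 shut, 1.57 upright, 1.70 leaning back on its stop, where it starts. The hinge is free: forward of upright the lid falls shut unless held. Resting on the rod it stands at about 0.9 to 1.05.
- lid_hinge (a point): Middle of the lid's hinge axis, which runs along the washer's y at the basin's far upper edge, 90 mm from its centre and 152 mm above the bench. Axes as the washer's.
- lid_edge (a point): Point to grip on the lid's free edge, half-way through its thickness, 45 mm to the -y side of its middle (the rod's track is on the other side). The lid is a flat plate 10 mm thick, 190 mm from hinge axis to free edge, 146 mm wide, about 0.6 kg; the hinge axis lies in its underside. x points in the plate to the hinge, y along the hinge, z out of the outer face (up when shut).
- lid_track (a point): Point on the lid's underside 115 mm from the hinge axis, in the rod's plane; axes as for lid_edge. A dark steel catch - a bar 24 mm wide, 10 mm thick, with one notch 18 mm wide right through to the lid - is clamped here between guide strips, its notch up to 15 mm nearer to or farther from the hinge than this point: find it. From the notch the bar runs 50 mm to the free edge and 45 mm to the hinge.
- cap: Small black steel lash cap, 21 mm across and 10 mm high, lying on the basin's floor at the side away from the rod. Origin: centre of its underside. Bystander.
- pin: Ground steel wrist pin, a plain tube 23 mm across and 70 mm high, standing on end on the bench behind the washer, near the wall. Origin: centre of its underside. Bystander.

How it is judged:
At the end, for the whole second after the job is handed in: The rod's end sits in the catch's notch: its centre within 8.5 mm of the lid's underside and within 22 mm of the track point along the lid. The lid is held at 0.85 to 1.15 rad, and lid and rod are at rest. The cap and the wrist pin are within 20 mm of where they were (z of rod_tip in the frame of lid_track above -0.0085 m and x of rod_tip in the frame of lid_track between -0.022 and 0.022 m and value of joint lid between 0.85 and 1.15 rad and velocity of joint lid between -0.05 and 0.05 rad/s and velocity of joint rod between -0.05 and 0.05 rad/s and distance of each of cap, pin from where it was at the start of the episode below 0.02 m); the robot touches nothing.
It fails at once if the lid was let fall: faster than 2 rad/s downward while still more than 7 mm above the rod's end (velocity of joint lid below -2 rad/s and z of rod_tip in the frame of lid_track below -0.022 m).
It fails at once if the lid fell shut (value of joint lid below 0.6 rad).
It fails at once if the wrist pin was knocked over (angle between pin's own z axis and vertical above 0.35 rad).
It also fails if it takes over 72 s, if anything falls off the work surface, if the arm or the gripper's body presses on something with over 40 N, if the wrist force passes 120 N, or if a joint passes its speed limit or range.

### The arm

A 7-joint arm with a two-finger parallel gripper is mounted at the origin on the work surface; the furniture and walls round the work are solid. World frame = base frame: x ahead of the robot, y to its left, z up, the work surface at z = 0. Lengths are in m, angles in rad, forces in N, time in s.
With the tool pointing down it reaches from about 0.35 to 0.9 m from the base axis. Payload 8.1 kg.
Tool frame: the origin (TCP) lies midway between the tips of the shut fingers; the grasp point (between the pads) lies arm.grasp_offset behind it (arm.grasp_offset is the distance from the TCP to the grasp point, in m); z points along the fingers, y is the line along which they close (so a half turn about z gives the same grasp; the last joint's range is limited). The gripper opens to 92 mm and grips with 3 to 60 N. Pads are 19 mm wide; open, the fingers measure 130 mm over their backs; the gripper's body (75 mm by 190 mm) begins 47 mm behind the grasp point.
Start: joints at [1.15, 0.434, 0.025, 1.573, -0.012, 1.134, -0.075], TCP at [0.195, -0.594, 0.227] pointing down, gripper open.
Joint ranges: [-2.62, 2.62], [-0.44, 2.09], [-1.27, 1.32], [0.08, 2.57], [-1.32, 4.46], [0.12, 2], [-2.74, 2.74]. Speed limits (rad/s): [2.22, 2.22, 3.01, 3.01, 3.14, 3.14, 3.14].

### API

Orientations are given as a rotation vector (axis times angle).
In Python, from cell import observe, imaging, arm gives the robot as it stands.
- The arm moves only by the tool apply_moves, never from a script. Its argument "commands" is a list of rows, each a list of 5 numbers: the opening in per cent of the stroke, from 0 (shut) to 100 (fully open), then the shift along the world's x, y, z in units of 0.06 m (1.0 is 0.06 m), then the turn about the world's z in units of 0.5 rad (1.0 is 0.5 rad). A call has 1 to 12 rows; each row shifts and turns the commanded pose from where the row before left it; what a row does not reach is not made up. A row lasts 1/8 s, in which the tool goes at most 62.5 mm and 10.7 degrees, less where a joint would pass 70% of its speed; a pose out of reach is approached as far as the arm can. A call with a number of a shift or a turn outside -1 to 1 is refused whole. A call with a gripper value outside its range is refused whole. The fingers move at their own pace and stop on an object; "newtons" is the grip in N (left out, the last holds). Time passes only in rows, so rows that do not move let the fingers close. It gives the time, the measured TCP pose, the force, the opening and the grip force at its end, in the units of the state.
- observe(): the state, without advancing time (a new reading comes with each control period).
- imaging.get_image(name): name is "side" or "top"; returns (picture, depth): 400x640x3 uint8, red, green, blue; 400x640 float32, m along the optical axis (not along the pixel's ray), 0 where there is no reading.
- imaging.camera_params(name): a dict with "camera_matrix" (3x3 intrinsics, pixels), "dist" ([k1, k2, p1, p2, k3] as OpenCV has them; the pictures are not rectified), "origin" and "rotation" of the camera in the world. Camera axes: x right, y up, looking along -z (the intrinsics and any distortion apply to the point x, -y, -z); pixel columns grow to the right and rows downward; lengths in m; the calibration is good to about 2 mm. A picture is of the moment at which its call begins. camera_params takes no time and is no camera call.
- arm.sign_off(): hands the job in; it is judged then, once.
The state is a dict: "clock": time; "joints": joint angles; "dq": joint speeds; "joint_efforts": joint torques, N m; "position": TCP position; "ee_rot": TCP orientation; "force": force on the tool from outside, world axes, zero at the start; "ft_torque": the same for the moment, N m; "width": opening from 0.0 (shut) to 1.0 (fully open); "gripper_force": force on a finger pad.
Only numpy, scipy, OpenCV 4.12 (cv2) and the standard library are available. Lean on these libraries where they do the work, as an engineer would, in place of code of your own. Each camera call takes 0.05 s, during which the arm holds its last target. There are 200 camera calls.

## Working session

There is one attempt and no reset: what is moved stays moved. The work goes in short steps, Python scripts to look and compute and a tool call to move; the robot and the scene stay as the last step left them, time stands still between calls to the robot, and variables do not carry over. Pictures are saved under pics/ and viewed, at most 10 in all, crops included, and the job is handed in when it is done.

Besides the shell and the picture viewer there is one more tool, called after "Call:" as name(argument=value, ...), one argument or row to a line, values as JSON. apply_moves: Moves the arm, as the interface text tells. Its arguments: {"type":"object","properties":{"commands":{"type":"array"},"newtons":{"type":"number"}},"required":["commands"]}

```bash
ls; mkdir -p pics
cat > h.py <<'E'
import numpy as np, cv2
from cell import observe, imaging, arm
def grab(n,f=None):
    p,d=imaging.get_image(n)
    if f: cv2.imwrite('pics/'+f,p[:,:,::-1])
    return p,d
def cloud(n,d):
    c=imaging.camera_params(n);K=np.array(c['camera_matrix'],float)
    v,u=np.mgrid[:d.shape[0],:d.shape[1]]
    q=cv2.undistortPoints(np.stack([u.ravel(),v.ravel()],1).astype(np.float64)[:,None],K,np.array(c['dist'],float))[:,0].reshape(*d.shape,2)
    P=np.stack([q[...,0]*d,-q[...,1]*d,-d],-1)
    W=P@np.array(c['rotation']).T+np.array(c['origin'])
    W[d<=0]=np.nan
    return W
E
python3 - <<'E'
from h import *
for n in('side','top'):
    p,d=grab(n,n+'0.png'); W=cloud(n,d); np.save(n+'0.npy',W)
    c=imaging.camera_params(n); print(n,c['origin'],np.round(c['rotation'],2).tolist(),c['camera_matrix'][0][0])
print({k:np.round(v,3) for k,v in observe().items()},arm.grasp_offset)
E
```

```text
picsTraceback (most recent call last):
  File "<stdin>", line 3, in <module>
  File "h.py", line 12, in cloud
    W=P@np.array(c['rotation']).T+np.array(c['origin'])
      ~~~~~~~~~~~~~~~~~~~~~~~~~~~^~~~~~~~~~~~~~~~~~~~~~
ValueError: operands could not be broadcast together with shapes (400,640) (3,)
```

View pics/side0.png

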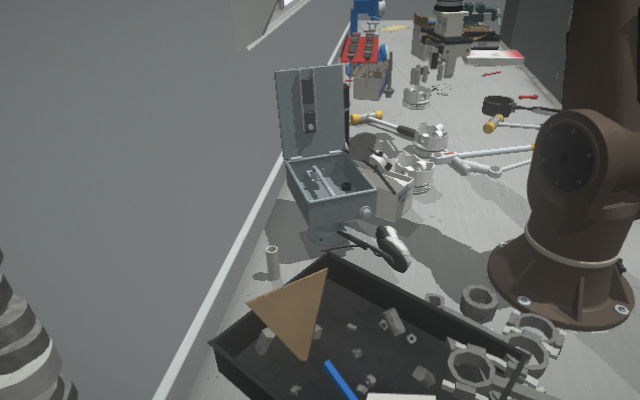

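The side view shows the washer at about (330,180) px with its lid leaning back. The dark catch is at (308,105), the rod runs from about (305,170) to (330,190), and the pin is at (272,262). The camera rotation turns out to be a rotation vector, so I'll fix that.

```bash
sed -i "s/np.array(c\['rotation'\]).T/cv2.Rodrigues(np.array(c['rotation'],float))[0].T/" h.py
python3 - <<'E'
from h import *
for n in('side','top'):
    p,d=grab(n,n+'1.png'); W=cloud(n,d); np.save(n+'0.npy',W)
    c=imaging.camera_params(n); print(n,c['origin'],np.round(c['rotation'],2).tolist(),c['camera_matrix'][0][0])
    if n=='side':
        for (u,v) in [(308,105),(280,70),(340,68),(284,160),(345,152),(272,262),(289,185),(377,190)]: print(u,v,W[v,u].round(3))
        cv2.imwrite('pics/sidec.png',cv2.resize(p[50:260,240:420,::-1],None,fx=2.8,fy=2.8,interpolation=cv2.INTER_CUBIC))
print({k:np.round(v,3) for k,v in observe().items()},arm.grasp_offset)
E
```

```text
side [0.34247242 0.66790866 0.57456158] [0.13, -1.45, -2.65] 425.4750130500941
308 105 [ 0.505 -0.189  0.265]
280 70 [ 0.558 -0.178  0.34 ]
340 68 [ 0.442 -0.23   0.333]
284 160 [ 0.604 -0.333  0.058]
345 152 [ 0.427 -0.205  0.152]
272 262 [0.538 0.067 0.046]
289 185 [ 0.542 -0.124  0.105]
377 190 [ 0.35  -0.177  0.074]
top [ 0.30806932 -0.02337972  0.977192  ] [0.14, -0.15, -1.55] 496.14722255738945
{'clock': np.float64(0.15), 'joints': array([ 1.15 ,  0.435,  0.025,  1.574, -0.012,  1.134, -0.075]), 'dq': array([-0.   , -0.001,  0.001, -0.004, -0.   ,  0.001, -0.001]), 'joint_efforts': array([ 2.0000e-03, -6.6827e+01,  9.8600e-01, -3.1469e+01, -6.0000e-02,
        3.9000e-02,  0.0000e+00]), 'position': array([ 0.195, -0.593,  0.226]), 'ee_rot': array([-3.101, -0.497,  0.   ]), 'force': array([-0.089, -0.38 ,  0.409]), 'ft_torque': array([-0.017,  0.03 , -0.015]), 'gripper_force': np.float64(0.0), 'width': np.float64(1.0)} 0.0188
```

View pics/top1.png

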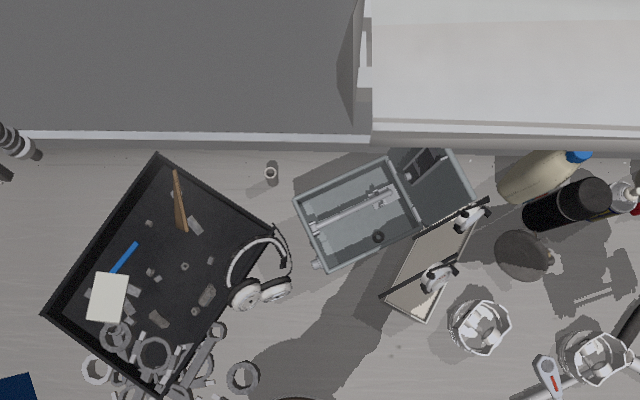

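View pics/sidec.png

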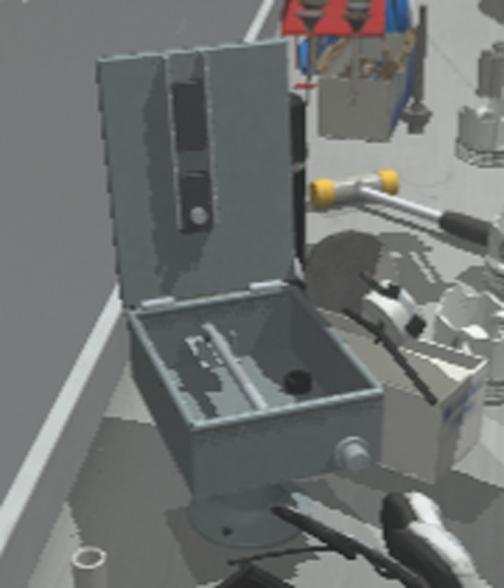

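The top view shows the basin rim corners near (294,197), (383,157), (415,232) and (330,273) px. The rod runs (310,228)-(395,190), the cap is at (378,238), and the pin is at (270,172). The lid hangs to the right. The side crop shows the notch between the dark bar pieces at about (190,161), which is (308,107.5) in the full image. Next I'll fit the washer pose and the notch position.

```bash
cat > fit.py <<'E'
from h import *
from scipy.spatial.transform import Rotation as R
T=np.load('top0.npy').reshape(-1,3); S=np.load('side0.npy')
m=(T[:,2]>.142)&(T[:,2]<.152)&(T[:,0]>.35)&(T[:,0]<.63)&(T[:,1]<-.02)&(T[:,1]>-.3)
q=T[m,:2]; 
v,u=np.nonzero(m.reshape(400,640)); 
M=m.reshape(400,640).astype(np.uint8)
n,l,st,_=cv2.connectedComponentsWithStats(M,connectivity=8); k=1+np.argmax(st[1:,4]); q=T[(l==k).ravel(),:2]
r=cv2.minAreaRect((q*1000).astype(np.float32)); print(r,len(q))
box=cv2.boxPoints(r)/1000; print(box.round(3))
# lid plane from side patches
P=S[70:150,280:342].reshape(-1,3); P=P[(np.abs(P[:,0]-.5)<.12)&(P[:,1]<-.1)&(P[:,1]>-.3)&(P[:,2]>.16)]
for i in range(6):
    c=P.mean(0); nn=np.linalg.svd(P-c,full_matrices=False)[2][2]; e=(P-c)@nn; P=P[np.abs(e)<max(.003,2*e.std()*0+.004)]
print('plane',c.round(4),nn.round(4),len(P),e.std())
E
python3 fit.py
python3 - <<'E'
from scipy.spatial.transform import Rotation as R
print(R.from_rotvec([-3.101,-.497,0]).as_matrix().round(3))
E
```

```text
((620.5946655273438, -53.19144821166992), (63.83452224731445, 2.855764150619507), 89.78618621826172) 77
[[ 0.619 -0.085]
 [ 0.622 -0.085]
 [ 0.622 -0.021]
 [ 0.619 -0.021]]
plane [ 0.4969 -0.1914  0.2494] [ 0.4424 -0.8881 -0.1247] 3815 0.001354059850237143
[[ 0.95   0.313 -0.   ]
 [ 0.313 -0.95   0.001]
 [ 0.    -0.001 -1.   ]]
```

```bash
cat > fit2.py <<'E'
from h import *
ex=np.array([.4424,-.8881]);ex/=np.linalg.norm(ex);ey=np.array([-ex[1],ex[0]])
T=np.load('top0.npy').reshape(-1,3);S=np.load('side0.npy')
for nm,Q in(('top',T),('side',S.reshape(-1,3))):
    m=(Q[:,2]>.143)&(Q[:,2]<.153)&(np.abs(Q[:,0]-.48)<.15)&(np.abs(Q[:,1]+.13)<.15)
    q=Q[m][:,:2]; a=q@ex;b=q@ey
    m2=(np.hypot(*(q-[.47,-.13]).T)<.14);a=a[m2];b=b[m2]
    ha=np.histogram(a,np.arange(.2,.5,.004));hb=np.histogram(b,np.arange(.2,.5,.004))
    print(nm,len(a),[(round(x,3),c) for c,x in zip(*ha) if c>3]);print([(round(x,3),c) for c,x in zip(*hb) if c>3], np.median(Q[m][:,2]))
# lid extents from plane inliers
c=np.array([.4969,-.1914,.2494]);n=np.array([.4424,-.8881,-.1247])
G=S[40:175,260:360]; Q=G.reshape(-1,3); e=(Q-c)@n; m=np.abs(e)<.004;m&=(np.hypot(*(Q[:,:2]-c[:2]).T)<.11)
b=Q[m][:,:2]@ey; print('lid y',np.nanpercentile(b,[0.5,99.5]),'z',np.nanpercentile(Q[m][:,2],[.5,50,99.5]))
p=cv2.imread('pics/side1.png');g=cv2.cvtColor(p,cv2.COLOR_BGR2GRAY)
for v in range(72,136,1): print(v,[int(x) for x in g[v,302:316]],S[v,308].round(3), round(float((S[v,308]-c)@n),4))
E
python3 fit2.py
```

```text
top 1113 [(np.float64(0.2), np.int64(103)), (np.float64(0.204), np.int64(39)), (np.float64(0.208), np.int64(17)), (np.float64(0.212), np.int64(24)), (np.float64(0.216), np.int64(17)), (np.float64(0.22), np.int64(12)), (np.float64(0.224), np.int64(14)), (np.float64(0.228), np.int64(16)), (np.float64(0.232), np.int64(13)), (np.float64(0.236), np.int64(15)), (np.float64(0.24), np.int64(18)), (np.float64(0.244), np.int64(16)), (np.float64(0.248), np.int64(16)), (np.float64(0.252), np.int64(16)), (np.float64(0.256), np.int64(16)), (np.float64(0.26), np.int64(13)), (np.float64(0.264), np.int64(17)), (np.float64(0.268), np.int64(14)), (np.float64(0.272), np.int64(17)), (np.float64(0.276), np.int64(14)), (np.float64(0.28), np.int64(17)), (np.float64(0.284), np.int64(14)), (np.float64(0.288), np.int64(11)), (np.float64(0.292), np.int64(16)), (np.float64(0.296), np.int64(15)), (np.float64(0.3), np.int64(19)), (np.float64(0.304), np.int64(16)), (np.float64(0.308), np.int64(14)), (np.float64(0.312), np.int64(16)), (np.float64(0.316), np.int64(19)), (np.float64(0.32), np.int64(12)), (np.float64(0
[... 9974 characters left out ...]
18, 117, 115, 92, 64, 65] [ 0.503 -0.167  0.223] -0.0156
129 [80, 100, 95, 68, 59, 55, 53, 85, 107, 112, 97, 70, 60, 60] [ 0.504 -0.174  0.218] -0.0085
130 [79, 96, 91, 69, 55, 52, 52, 52, 56, 62, 61, 61, 59, 66] [ 0.503 -0.17   0.217] -0.0123
131 [78, 89, 88, 68, 56, 52, 52, 52, 53, 58, 60, 60, 60, 67] [ 0.504 -0.171  0.214] -0.0111
132 [78, 77, 62, 51, 53, 52, 54, 56, 55, 59, 66, 64, 62, 84] [ 0.503 -0.168  0.213] -0.0132
133 [78, 78, 73, 64, 62, 61, 66, 74, 79, 79, 78, 79, 79, 90] [ 0.507 -0.185  0.203] 0.0044
134 [77, 78, 78, 78, 78, 78, 78, 78, 78, 77, 78, 77, 88, 95] [ 0.506 -0.181  0.203] 0.0006
135 [78, 78, 77, 78, 78, 78, 77, 78, 79, 77, 78, 78, 88, 95] [ 0.507 -0.184  0.199] 0.0038
```

The washer origin comes out at about (0.451, -0.099) with x axis (0.446, -0.895), and the notch is about 111 mm from the hinge. I'll move over the rod now.

Call:
apply_moves(
  commands=[
    [50,0.167,0.417,0.3,0.286],
    [50,0.167,0.417,0.3,0.286],
    [50,0.167,0.417,0.3,0.286],
    [50,0.167,0.417,0.3,0.286],
    [50,0.167,0.417,0.3,0.286],
    [50,0.167,0.417,0.3,0.286],
    [50,0.167,0.417,0.3,0.286],
    [50,0.167,0.417,0.3,0.286],
    [50,0.167,0.417,0.3,0.286],
    [50,0.167,0.417,0.2,0.286],
    [50,0.167,0.417,0,0.286],
    [50,0.167,0.417,0,0.286],
  ],
  newtons=20,
)

```text
clock: 1.65
position: [0.3157, -0.2926, 0.4007]
ee_rot: [-1.646, -2.676, 0.0]
force: [-0.1, -0.3, -0.3]
width: 0.501
gripper_force: 0.0
```

Call:
apply_moves(
  commands=[
    [50,0.199,0.277,0,0],
    [50,0.199,0.277,0,0],
    [50,0.199,0.277,0,0],
    [50,0.199,0.277,0,0],
    [50,0.199,0.277,0,0],
    [50,0.199,0.277,0,0],
    [50,0.199,0.277,0,0],
    [50,0.199,0.277,0,0],
    [50,0.199,0.277,-0.4,0],
    [50,0.199,0.277,-0.4,0],
    [50,0.199,0.277,-0.4,0],
    [50,0.199,0.277,-0.4,0],
  ],
)

```text
clock: 3.15
position: [0.4589, -0.0935, 0.3039]
ee_rot: [-1.653, -2.672, 0.0]
force: [0.9, -0.7, 0.1]
width: 0.495
gripper_force: 0.0
```

```bash
cat > rod0.py <<'E'
from h import *
ex=np.array([.4459,-.8951]);ey=np.array([.8951,.4459]);o=np.array([.4511,-.0993])
for n in('top','side'):
    Q=np.load(n+'0.npy').reshape(-1,3); a=(Q[:,:2]-o)@ex;b=(Q[:,:2]-o)@ey
    m=(Q[:,2]>.128)&(Q[:,2]<.1425)&(abs(a)<.08)&(abs(b)<.055)
    for lo in np.arange(-.08,.08,.02):
        k=m&(a>lo)&(a<=lo+.02); 
        if k.sum()>3: print(n,round(lo,2),k.sum(),np.median(b[k]).round(4),np.percentile(Q[k,2],90).round(4))
    k=(Q[:,2]>.145)&(Q[:,2]<.153)&(abs(a)<.1)&(abs(b)<.085)
    for sl,w in((abs(a)<.06,b),(abs(b)<.05,a)):
        z=w[k&sl]; print([ (s,np.percentile(z[z*s>.05],[10,50,90]).round(4)) for s in(-1,1) if (z*s>.05).sum()>5])
E
python3 rod0.py
python3 - <<'E'
from h import *
s=observe();print(s['position'],s['force'])
p,d=grab('side','s2.png');np.save('s2.npy',cloud('side',d))
cv2.imwrite('pics/s2c.png',cv2.resize(p[50:260,240:420,::-1],None,fx=2.8,fy=2.8,interpolation=cv2.INTER_CUBIC))
E
```

```text
top -0.08 95 0.0093 0.1419
top -0.06 67 0.0096 0.1406
top -0.04 64 0.0095 0.1415
top -0.02 68 0.0094 0.1409
top 0.0 65 0.0096 0.1405
top 0.02 63 0.0094 0.1409
top 0.04 96 0.0097 0.1414
top 0.06 37 0.0093 0.1408
[(-1, array([-0.0716, -0.0685, -0.0648])), (1, array([0.0644, 0.0667, 0.071 ]))]
[(-1, array([-0.0926, -0.0896, -0.0859])), (1, array([0.0833, 0.0847, 0.0897]))]
side -0.08 5 0.0102 0.1399
side -0.06 31 0.0137 0.1406
side -0.04 28 0.0133 0.1404
side -0.02 26 0.0139 0.1402
side 0.0 25 0.0134 0.1402
side 0.02 23 0.0136 0.1405
side 0.04 47 0.0145 0.1412
side 0.06 12 0.0125 0.1408
[(-1, array([-0.0683, -0.0644, -0.0629])), (1, array([0.0669, 0.0713, 0.0731]))]
[(-1, array([-0.0921, -0.0904, -0.0878])), (1, array([0.0837, 0.0855, 0.088 ]))]
[ 0.4589149  -0.09354963  0.30387389] [ 0.91961386 -0.69218419  0.07772483]
```

View pics/s2c.png

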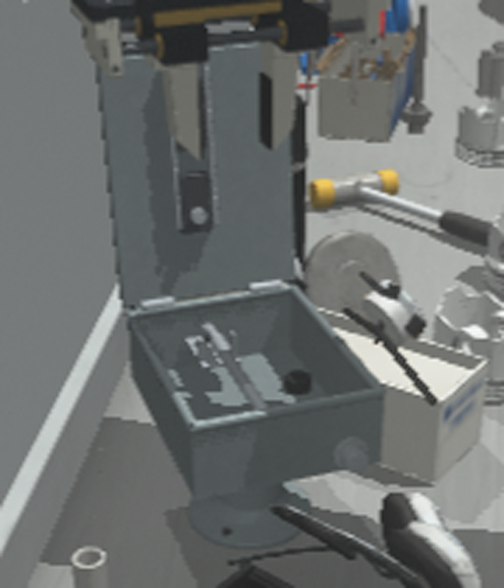

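The gripper is centred over the rod and the rod measurement agrees within about 2 mm, so I'll descend and grip.

Call:
apply_moves(
  commands=[
    [50,0,0,-0.4,0],
    [50,0,0,-0.4,0],
    [50,0,0,-0.4,0],
    [50,0,0,-0.4,0],
    [50,0,0,-0.4,0],
    [50,0,0,-0.4,0],
    [50,0,0,-0.4,0],
    [50,0,0,-0.35,0],
    [0,0,0,0,0],
    [0,0,0,0,0],
    [0,0,0,0,0],
    [0,0,0,0,0],
  ],
  newtons=30,
)

```text
clock: 4.7
position: [0.4592, -0.0942, 0.1164]
ee_rot: [1.652, 2.671, 0.0]
force: [0.6, -0.3, 0.7]
width: 0.115
gripper_force: 1.2
```

Call:
apply_moves(
  commands=[
    [0,0,0,0,0],
    [0,0,0,0,0],
    [0,0,0,0,0],
  ],
)

```text
clock: 5.08
position: [0.4596, -0.094, 0.1163]
ee_rot: [1.652, 2.671, 0.001]
force: [0.5, 0.4, 5.7]
width: 0.097
gripper_force: 30.0
```

Call:
apply_moves(
  commands=[
    [0,-0.0025,0.005,0.119,0],
    [0,-0.0074,0.0149,0.118,0],
    [0,-0.0124,0.0249,0.116,0],
    [0,-0.0171,0.0343,0.1125,0],
    [0,-0.0218,0.0437,0.108,0],
    [0,-0.0262,0.0527,0.103,0],
    [0,-0.0304,0.061,0.098,0],
    [0,-0.0345,0.0692,0.09,0],
    [0,-0.0379,0.0761,0.083,0],
    [0,0,0,0,0],
    [0,0,0,0,0],
  ],
)

```text
clock: 6.45
position: [0.4481, -0.071, 0.1729]
ee_rot: [1.652, 2.671, 0.001]
force: [5.0, 1.2, 1.4]
width: 0.101
gripper_force: 30.0
```

```bash
cat > rod.py <<'E'
from h import *
import sys
ex=np.array([.4459,-.8951]);ey=np.array([.8951,.4459]);o=np.array([.4511,-.0993])
tag=sys.argv[1]
s=observe(); q=s['position'][:2]-o; print('tcp washer',(q@ex).round(4),(q@ey).round(4),s['position'][2].round(4),'grasp ang',np.arctan2(s['position'][2]+.0188-.134,q@ex+.077).round(3),'F',s['force'].round(1))
for n in('side','top'):
    p,d=grab(n,n+tag+'.png');W=cloud(n,d);np.save(n+tag+'.npy',W)
    c=imaging.camera_params(n); z=d
    a=(W[...,:2]-o)@ex;b=(W[...,:2]-o)@ey;h=W[...,2]
    # rod: points in slab near its plane
    m=(abs(b-.0115)<.011)&(a>-.06)&(a<.05)&(h>.15)&(h<.262)
    ang=np.arctan2(h-.134,a+.077); rr=np.hypot(h-.134,a+.077)
    m&=(rr<.155)&(rr>.095)&(ang>.4)&(ang<1.3)
    if m.sum()>8: print(n,m.sum(),'rod ang',np.percentile(ang[m],[10,50,90]).round(3),'rmax',rr[m].max().round(4))
    # lid angle from underside plane patch
    k=(b>-.065)&(b<-.01)&(h>.17)&(h<.34)&(a>-.05)&(a<.13)
    if k.sum()>50:
        t=np.arctan2(h[k]-.152,.09-a[k]); print(n,'lid',k.sum(),np.percentile(t,[10,50,90]).round(3))
if len(sys.argv)>2:
    p=cv2.imread('pics/side'+tag+'.png'); cv2.imwrite('pics/c'+tag+'.png',cv2.resize(p[40:250,240:420],None,fx=2.8,fy=2.8,interpolation=cv2.INTER_CUBIC))
E
python3 rod.py a
```

```text
tcp washer -0.0267 0.0099 0.1729 grasp ang 0.854 F [5.  1.2 1.4]
side 92 rod ang [1.007 1.147 1.23 ] rmax 0.1327
side lid 511 [0.702 0.824 0.908]
top lid 484 [1.695 1.701 1.714]
```

Call:
apply_moves(
  commands=[
    [45,0,0,0,0],
    [45,0,0,0,0],
    [45,0,0,0,0],
    [45,0,0,0.4,0],
    [45,0,0,0.5,0],
    [45,0,0,0.5,0],
    [45,0,0,0.5,0],
    [45,0,0,0.5,0],
    [45,0,0,0.5,0],
    [45,0,0,0.5,0],
    [45,0,0,0.4,0],
  ],
)

```text
clock: 7.92
position: [0.4471, -0.0711, 0.4016]
ee_rot: [1.653, 2.672, -0.0]
force: [0.2, 0.2, -0.8]
width: 0.45
gripper_force: 0.0
```

```bash
python3 rod.py b 1
```

```text
tcp washer -0.027 0.009 0.4016 grasp ang 1.398 F [ 0.2  0.2 -0.8]
side 135 rod ang [0.795 0.817 0.836] rmax 0.1495
side lid 1866 [1.683 1.703 1.728]
```

View pics/cb.png

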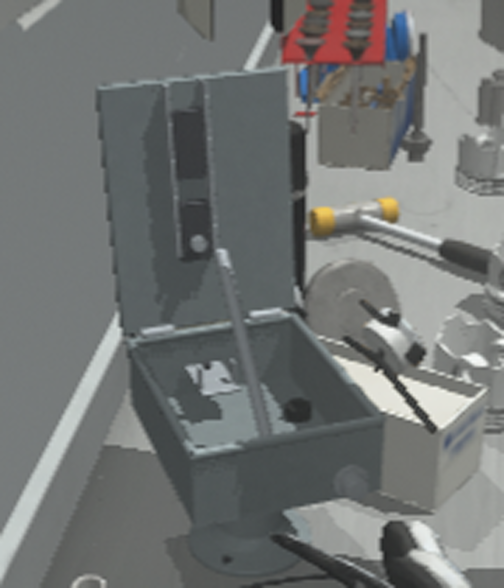

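The rod is up and its tip is at crop (223,255), in front of the lower bar piece. I'll move over the lid edge and measure the rod angle again with the view clear.

Call:
apply_moves(
  commands=[
    [60,0.023,-0.2145,0,-0.262],
    [60,0.023,-0.2145,0,-0.262],
    [60,0.023,-0.2145,0,-0.262],
    [60,0.023,-0.2145,0,-0.262],
    [60,0.023,-0.2145,0,-0.262],
    [60,0.023,-0.2145,0,-0.262],
    [60,0.023,-0.2145,0,-0.262],
    [60,0.023,-0.2145,0,-0.262],
    [60,0.023,-0.2145,0,-0.262],
    [60,0.023,-0.2145,0,-0.262],
    [60,0.023,-0.2145,0,-0.262],
    [60,0.023,-0.2145,0,-0.262],
  ],
)

```text
clock: 9.52
position: [0.4635, -0.2259, 0.3994]
ee_rot: [-3.059, -0.712, 0.003]
force: [0.1, -0.9, 0.0]
width: 0.6
gripper_force: 0.0
```

```bash
python3 rod.py c
python3 - <<'E'
import numpy as np
o=np.array([.4511,-.0993]);ex=np.array([.4459,-.8951]);ey=np.array([.8951,.4459])
for n in('side','top'):
    W=np.load(n+'c.npy').reshape(-1,3);a=(W[:,:2]-o)@ex;b=(W[:,:2]-o)@ey;h=W[:,2]
    m=(abs(b-.011)<.013)&(h>.145)&(h<.27)&(a<.07)&(a>-.075)
    t=np.arctan2(h-.134,a+.077); m&=(t>.5)&(t<1.1)
    P=np.c_[a,b,h][m]; 
    if len(P)<10: print(n,len(P));continue
    c=P.mean(0);v=np.linalg.svd(P-c)[2][0];v*=np.sign(v[2]); e=(P-c)@v
    print(n,len(P),'c',c.round(4),'dir',v.round(3),'slope',np.arctan2(v[2],v[0]).round(3),'ends',(c+v*e.min()).round(4),(c+v*e.max()).round(4))
E
```

```text
tcp washer 0.1188 -0.0454 0.3994 grasp ang 0.968 F [ 0.1 -0.9  0. ]
side 133 rod ang [0.796 0.818 0.833] rmax 0.1495
side lid 1863 [1.684 1.703 1.731]
top 203 rod ang [0.801 0.825 0.843] rmax 0.1512
top lid 787 [1.667 1.689 1.701]
side 333 c [-0.0218  0.0121  0.1945] dir [ 0.709 -0.002  0.705] slope 0.783 ends [-0.0708  0.0122  0.1457] [0.0262 0.012  0.2422]
top 427 c [-0.0176  0.0095  0.2004] dir [ 0.711 -0.     0.703] slope 0.779 ends [-0.0699  0.0095  0.1487] [0.0267 0.0095 0.2441]
```

View pics/topc.png

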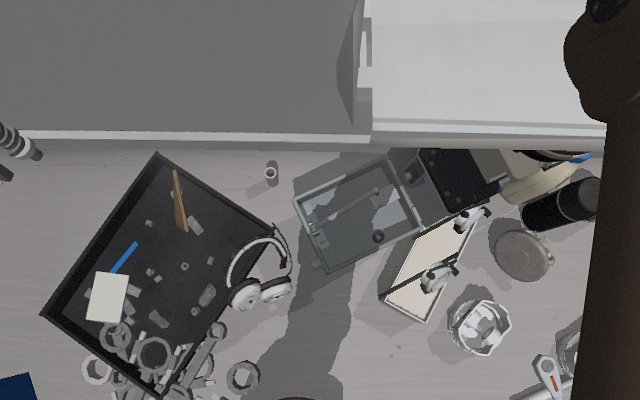

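Both views give a rod angle of about 0.78. The gripper pose implied 0.85, so the rod is slightly too low for the notch. I'll go back and raise it to about 0.85.

Call:
apply_moves(
  commands=[
    [45,-0.019,0.211,0,0.262],
    [45,-0.019,0.211,0,0.262],
    [45,-0.019,0.211,0,0.262],
    [45,-0.019,0.211,0,0.262],
    [45,-0.019,0.211,0,0.262],
    [45,-0.019,0.211,0,0.262],
    [45,-0.019,0.211,0,0.262],
    [45,-0.019,0.211,0,0.262],
    [45,-0.019,0.211,0,0.262],
    [45,-0.019,0.211,0,0.262],
    [45,-0.019,0.211,0,0.262],
    [45,-0.019,0.211,0,0.262],
  ],
)

```text
clock: 11.12
position: [0.4496, -0.0726, 0.4]
ee_rot: [-1.641, -2.678, 0.001]
force: [0.7, 0.7, -0.4]
width: 0.446
gripper_force: 0.0
```

Call:
apply_moves(
  commands=[
    [45,0,0,-0.5,0],
    [45,0,0,-0.5,0],
    [45,0,0,-0.5,0],
    [45,0,0,-0.5,0],
    [45,0,0,-0.5,0],
    [45,0,0,-0.5,0],
    [45,0,0,-0.5,0],
    [45,0,0,-0.34,0],
    [0,0,0,0,0],
    [0,0,0,0,0],
    [0,0,0,0,0],
    [0,0,0,0,0],
  ],
  newtons=40,
)

```text
clock: 12.62
position: [0.4498, -0.0743, 0.1707]
ee_rot: [1.653, 2.671, -0.002]
force: [-4.8, -2.9, 4.8]
width: 0.097
gripper_force: 40.0
```

Call:
apply_moves(
  commands=[
    [0,0,0,0,0],
    [0,0,0,0,0],
    [0,0,0,0,0],
  ],
)

```text
clock: 13.0
position: [0.4499, -0.0743, 0.1707]
ee_rot: [1.653, 2.671, -0.002]
force: [-4.1, -3.1, 5.7]
width: 0.1
gripper_force: 40.0
```

Call:
apply_moves(
  commands=[
    [0,-0.011,0.022,0.022,0],
    [0,-0.011,0.022,0.022,0],
    [0,-0.011,0.022,0.021,0],
    [0,0,0,0,0],
    [0,0,0,0,0],
  ],
)

```text
clock: 13.62
position: [0.4482, -0.0711, 0.174]
ee_rot: [1.653, 2.67, -0.002]
force: [1.4, -5.5, -4.1]
width: 0.097
gripper_force: 40.0
```

```bash
cat > slope.py <<'E'
from h import *
import sys
o=np.array([.4511,-.0993]);ex=np.array([.4459,-.8951]);ey=np.array([.8951,.4459])
for n in sys.argv[1:]:
    p,d=grab(n,'z_%s_%d.png'%(n,int(observe()['clock']*100)));W=cloud(n,d).reshape(-1,3);a=(W[:,:2]-o)@ex;b=(W[:,:2]-o)@ey;h=W[:,2]
    m=(abs(b-.011)<.013)&(h>.145)&(h<.27)&(a<.07)&(a>-.075)
    t=np.arctan2(h-.134,a+.077); m&=(t>.5)&(t<1.2)
    P=np.c_[a,b,h][m]
    if len(P)>30:
        c=P.mean(0);v=np.linalg.svd(P-c)[2][0];v*=np.sign(v[2]);e=(P-c)@v
        print(n,len(P),'slope',np.arctan2(v[2],v[0]).round(3),'mean dir',np.median(t[m]).round(3),'end',(c+v*e.max()).round(4))
    k=(b>-.065)&(b<-.01)&(h>.17)&(h<.34)&(a>-.06)&(a<.13)
    if k.sum()>50: print(n,'lid',k.sum(),np.percentile(np.arctan2(h[k]-.152,.09-a[k]),[10,50,90]).round(3))
print('clock',observe()['clock'])
E
python3 slope.py top
```

```text
top 59 slope 0.876 mean dir 1.047 end [-0.0557  0.01    0.1661]
top lid 484 [1.695 1.701 1.718]
clock 13.675
```

Call:
apply_moves(
  commands=[
    [45,0,0,0,0],
    [45,0,0,0,0],
    [45,0,0,0,0],
    [45,0,0,0.4,0],
    [45,0,0,0.5,0],
    [45,0,0,0.5,0],
    [45,0,0,0.5,0],
    [45,0,0,0.5,0],
    [45,0,0,0.5,0],
    [45,0,0,0.5,0],
    [45,0,0,0.36,0],
  ],
)

```text
clock: 15.05
position: [0.4485, -0.0693, 0.4011]
ee_rot: [1.651, 2.671, 0.001]
force: [1.4, -0.1, -0.2]
width: 0.448
gripper_force: 0.0
```

```bash
python3 slope.py side top
```

```text
side 348 slope 0.839 mean dir 0.885 end [0.0221 0.0122 0.2497]
side lid 1844 [1.685 1.704 1.728]
clock 15.15
```

The rod is at 0.84. Back to the lid edge, then down to straddle it.

Call:
apply_moves(
  commands=[
    [60,0.021,-0.217,0,-0.262],
    [60,0.021,-0.217,0,-0.262],
    [60,0.021,-0.217,0,-0.262],
    [60,0.021,-0.217,0,-0.262],
    [60,0.021,-0.217,0,-0.262],
    [60,0.021,-0.217,0,-0.262],
    [60,0.021,-0.217,0,-0.262],
    [60,0.021,-0.217,0,-0.262],
    [60,0.021,-0.217,0,-0.262],
    [60,0.021,-0.217,0,-0.262],
    [60,0.021,-0.217,0,-0.262],
    [60,0.021,-0.217,0,-0.262],
  ],
)

```text
clock: 16.65
position: [0.4633, -0.226, 0.3987]
ee_rot: [-3.059, -0.713, 0.001]
force: [0.4, 1.6, -0.2]
width: 0.602
gripper_force: 0.0
```

Call:
apply_moves(
  commands=[
    [60,0,0,-0.3,0],
    [60,0,0,-0.3,0],
    [60,0,0,-0.3,0],
    [60,0,0,-0.3,0],
    [60,0,0,-0.15,0],
    [60,0,0,0,0],
  ],
)

```text
clock: 17.4
position: [0.463, -0.2257, 0.318]
ee_rot: [-3.057, -0.719, 0.002]
force: [0.8, 0.4, 0.0]
width: 0.6
gripper_force: 0.0
```

Run:
```python
import numpy as np
from h import observe
o=np.array([.4511,-.0993]);ex=np.array([.4459,-.8951])
p=observe()['position']; A0=(p[:2]-o)@ex; z0=p[2]; print(A0,z0)
th=np.r_[np.linspace(1.64,0.90,24)]; g=np.interp(th,[.9,1.0,1.3,1.64],[50,45,31,26])
A=.090-.190*np.cos(th)+g/100*.092/2; z=.152+.19*np.sin(th)-.018
z=np.minimum(z,.32)
x=0;y=0
for t,gg,a,zz in zip(th,g,A,z):
    da=(a-A0)/.06;dz=(zz-z0)/.06;A0=a;z0=zz
    print('%.2f [%d, %.3f, %.3f, %.3f, 0],'%(t,round(gg),da*ex[0],da*ex[1],dz))
```

```text
0.11848973657206621 0.31799971950252603
1.64 [26, -0.025, 0.051, 0.033, 0],
1.61 [26, -0.044, 0.088, 0.000, 0],
1.58 [27, -0.044, 0.088, 0.000, 0],
1.54 [27, -0.044, 0.088, 0.000, 0],
1.51 [28, -0.044, 0.088, 0.000, 0],
1.48 [28, -0.044, 0.088, 0.000, 0],
1.45 [29, -0.044, 0.087, 0.000, 0],
1.41 [29, -0.043, 0.087, 0.000, 0],
1.38 [30, -0.043, 0.087, 0.000, 0],
1.35 [30, -0.043, 0.086, -0.010, 0],
1.32 [31, -0.043, 0.085, -0.024, 0],
1.29 [32, -0.041, 0.082, -0.027, 0],
1.25 [33, -0.038, 0.077, -0.030, 0],
1.22 [35, -0.038, 0.076, -0.033, 0],
1.19 [36, -0.037, 0.075, -0.036, 0],
1.16 [38, -0.037, 0.074, -0.039, 0],
1.13 [39, -0.036, 0.073, -0.042, 0],
1.09 [41, -0.036, 0.071, -0.045, 0],
1.06 [42, -0.035, 0.070, -0.048, 0],
1.03 [44, -0.034, 0.069, -0.051, 0],
1.00 [45, -0.033, 0.067, -0.054, 0],
0.96 [47, -0.032, 0.065, -0.057, 0],
0.93 [48, -0.031, 0.063, -0.059, 0],
0.90 [50, -0.031, 0.061, -0.062, 0],
```

Call:
apply_moves(
  commands=[
    [26,0,0,0,0],
    [26,0,0,0,0],
    [26,0,0,0,0],
    [26,0,0,0,0],
    [26,-0.025,0.051,0.033,0],
    [26,-0.044,0.088,0,0],
    [27,-0.044,0.088,0,0],
    [27,-0.044,0.088,0,0],
    [28,-0.044,0.088,0,0],
    [28,-0.044,0.088,0,0],
    [29,-0.044,0.087,0,0],
    [29,-0.043,0.087,0,0],
  ],
  newtons=20,
)

```text
clock: 18.9
position: [0.4432, -0.1856, 0.3206]
ee_rot: [-3.058, -0.719, 0.0]
force: [-0.0, 0.7, 0.2]
width: 0.291
gripper_force: 0.0
```

```bash
python3 slope.py side; python3 -c "
from h import *
s=observe();print(s['position'],s['force'],s['width'],s['gripper_force'])"
```

```text
side 371 slope 0.699 mean dir 0.883 end [0.0471 0.012  0.2545]
side lid 1706 [1.477 1.501 1.528]
clock 18.95
[ 0.44306891 -0.18487965  0.32070167] [-0.45187775  1.28770956 -0.34920206] 0.293105968861974 0.0
```

Call:
apply_moves(
  commands=[
    [30,-0.02,0.04,0,0],
    [30,-0.033,0.066,0,0],
    [30,-0.033,0.067,0,0],
    [30,-0.043,0.086,-0.01,0],
    [31,-0.043,0.085,-0.024,0],
    [32,-0.041,0.082,-0.027,0],
    [33,-0.038,0.077,-0.03,0],
    [35,-0.038,0.076,-0.033,0],
    [36,-0.037,0.075,-0.036,0],
    [38,-0.037,0.074,-0.039,0],
    [39,-0.036,0.073,-0.042,0],
  ],
)

```text
clock: 20.32
position: [0.4193, -0.1377, 0.306]
ee_rot: [-3.058, -0.719, 0.0]
force: [-0.4, 0.4, -0.5]
width: 0.389
gripper_force: 0.6
```

```bash
python3 slope.py side; python3 -c "
from h import *
s=observe();print(s['position'],s['force'],s['width'],s['gripper_force'],(s['position'][:2]-[.4511,-.0993])@[.4459,-.8951])"
```

```text
side 578 slope 0.72 mean dir 0.874 end [0.0406 0.012  0.2501]
side lid 1606 [1.055 1.1   1.142]
clock 20.375
[ 0.41900651 -0.13699296  0.3057352 ] [-0.69326455  2.12014    -1.70738831] 0.3909787033461561 0.7279124390333891 0.019428483070600123
```

Call:
apply_moves(
  commands=[
    [41,-0.036,0.071,-0.045,0],
    [42,-0.035,0.07,-0.048,0],
    [44,-0.034,0.069,-0.051,0],
    [45,-0.033,0.067,-0.054,0],
    [47,-0.032,0.065,-0.057,0],
    [0,0,0,0,0],
  ],
  newtons=20,
)

```text
clock: 21.12
position: [0.4093, -0.1173, 0.2908]
ee_rot: [3.058, 0.719, 0.0]
force: [-0.3, 1.3, 0.6]
width: 0.404
gripper_force: 0.0
```

My last row told the gripper to close, which was a mistake. I'll reopen it at once and check.

Call:
apply_moves(
  commands=[
    [50,0,0,0,0],
    [50,0,0,0,0],
  ],
)

```text
clock: 21.38
position: [0.4095, -0.1177, 0.2911]
ee_rot: [3.058, 0.718, 0.001]
force: [0.3, 0.5, 0.8]
width: 0.498
gripper_force: 0.0
```

```bash
python3 slope.py side top; python3 -c "
from h import *
p=cv2.imread(sorted(__import__('glob').glob('pics/z_side*'),key=__import__('os').path.getmtime)[-1]); cv2.imwrite('pics/cd.png',cv2.resize(p[40:250,240:420],None,fx=2.8,fy=2.8,interpolation=cv2.INTER_CUBIC))
s=observe();print(s['position'],s['force'],s['width'],s['gripper_force'],(s['position'][:2]-[.4511,-.0993])@[.4459,-.8951])"
```

```text
side 549 slope 0.818 mean dir 0.885 end [0.0233 0.012  0.2457]
side lid 1554 [0.907 0.967 1.17 ]
clock 21.475
[ 0.40948282 -0.11760272  0.2909958 ] [ 0.17779958 -0.16394274 -0.50482349] 0.49773068377657853 0.0 -0.002174332501432493
```

View pics/cd.png

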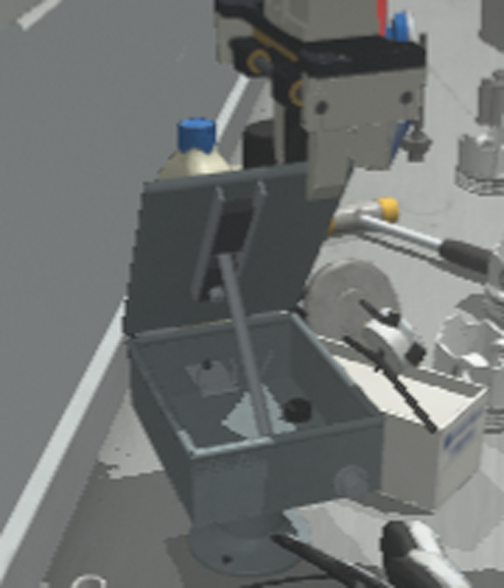

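The rod end appears to sit in the notch, just below the upper dark bar at crop (225,255). I'll fit the lid plane to confirm.

```bash
cat > lid.py <<'E'
from h import *
o=np.array([.4511,-.0993]);ex=np.array([.4459,-.8951]);ey=np.array([.8951,.4459])
p,d=grab('side','l%d.png'%int(observe()['clock']*100));W=cloud('side',d).reshape(-1,3);a=(W[:,:2]-o)@ex;b=(W[:,:2]-o)@ey;h=W[:,2]
k=(((b>-.055)&(b<-.015))|((b>.035)&(b<.06)))&(h>.18)&(h<.275)&(a>-.02)&(a<.12)
P=np.c_[a,b,h][k]
for i in range(8):
    c=P.mean(0);n=np.linalg.svd(P-c,full_matrices=False)[2][2];e=(P-c)@n;P=P[abs(e)<.004]
n*=-np.sign(n[2]); print('n',n.round(3),'lid',np.arctan2(-n[0],-n[2]).round(3),'hinge off',((np.array([.09,0,.152])-c)@n).round(4),len(P))
# rod points just below tip
m=(abs(b-.0115)<.008); t=np.arctan2(h-.134,a+.077);r=np.hypot(h-.134,a+.077)
m&=(r>.06)&(r<.125)&(abs(t-.85)<.15); print('rod mean',np.median(t[m]).round(3),m.sum(), 'sl',np.arctan2(*np.polyfit(r[m]*np.cos(t[m]),r[m]*np.sin(t[m]),1)[:1],1).round(3))
E
python3 lid.py
```

```text
n [-0.817  0.003 -0.577] lid 0.956 hinge off 0.0012 894
rod mean 0.881 163 sl 0.829
```

The lid is at 0.956, which matches the notch prediction of about 0.96 (resting on the bar would give 1.05). I'll withdraw straight up and then forward.

Call:
apply_moves(
  commands=[
    [50,0,0,0.15,0],
    [50,0,0,0.25,0],
    [50,0,0,0.4,0],
    [50,0,0,0.5,0],
    [50,0,0,0.5,0],
    [50,-0.2,0.3,0.3,0],
    [50,-0.2,0.3,0,0],
    [50,-0.2,0.3,0,0],
    [50,0,0,0,0],
    [50,0,0,0,0],
  ],
)

```text
clock: 22.78
position: [0.3731, -0.0637, 0.4165]
ee_rot: [3.058, 0.718, -0.001]
force: [0.1, -0.3, 0.8]
width: 0.497
gripper_force: 0.0
```

```bash
python3 lid.py; sleep 0; python3 lid.py
python3 - <<'E'
from h import *
p=cv2.imread(sorted(__import__('glob').glob('pics/l*.png'),key=__import__('os').path.getmtime)[-1]); cv2.imwrite('pics/ce.png',cv2.resize(p[60:180,260:380],None,fx=4.8,fy=4.8,interpolation=cv2.INTER_CUBIC))
print(observe()['force'])
E
```

```text
n [-0.817  0.002 -0.576] lid 0.957 hinge off 0.0012 908
rod mean 0.883 164 sl 0.844
n [-0.818  0.001 -0.576] lid 0.957 hinge off 0.0011 898
rod mean 0.874 163 sl 0.817
[ 0.04482914 -1.19370782  0.54872171]
```

View pics/ce.png

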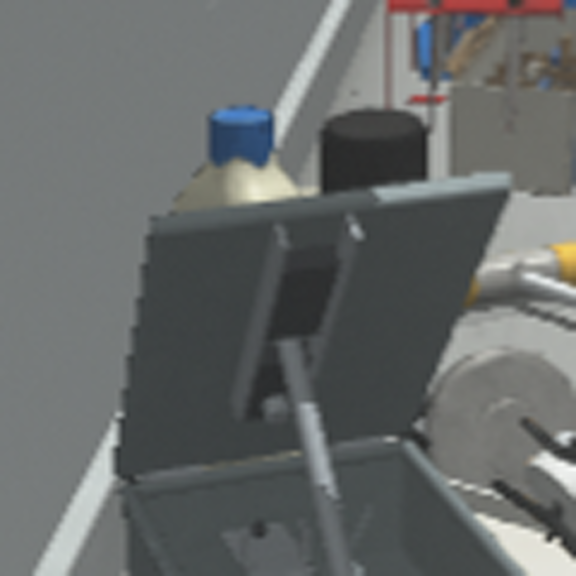

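The rod tip at crop (287,340) sits at the notch. The lid is steady at 0.957, and the tip works out at about 4.5 mm off the underside, so it is fully in. Handing in.

```bash
python3 -c "
from h import *
print(arm.sign_off())"
```

```text
the job is handed in; nothing more can be done
None
```

I handed the job in with the rod's end in the catch's notch, holding the lid open alone at about 0.96 rad; I kept clear of the cap and wrist pin but did not re-measure them, and the hand-in returned no verdict.

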